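# Slide the tall solvent bottle into its bay

## Task

Put the tall amber solvent bottle away: push it low on its body with the fingertips or the outside of a finger, so that it slides upright across the board into the open mouth of the orange bay, until the whole bottle is inside the bay, and leave it standing there. Push gently; never pinch, lift or tip it. Leave everything else, the white bottle of the same shape included, where it stands.

Things in the scene. Friction and masses are not known exactly. Their poses are not given: they have to be found in the camera images.
- solvent_bottle: Tall narrow closed bottle, loose: amber glass, white band, black cap. Round: body 44 mm in diameter up to 115 mm, then a shoulder to a 24 mm cap; 170 mm tall, 0.15 to 0.3 kg. Origin: centre of its underside, z up. Friction on the board about 0.5 to 0.7: it tips if pushed higher than about 28 mm up; push it at 5 to 20 mm. It and the rinse bottle stand at either of two places.
- bay: Open-fronted bay (U-shaped fence) of orange plastic, fixed to the board, no floor. Inside 80 mm wide (x) and 80 mm deep (y); walls 8 mm thick, 30 mm high on both sides and the back. Origin on the board, centre of the inner square; the open mouth is at y = -40 mm, the back wall's inside at y = +40 mm. It is at the robot's left; its +y points left, turned up to 0.3 rad. Its front is clear.
- rinse_bottle: Bystander: bottle of the same shape and size as the solvent bottle, but white plastic with a blue band and a blue cap, loose; origin at the centre of its underside.
- project_box: Bystander: grey project box, 80 x 120 mm, 51 mm high (with a small knob to 63 mm), loose on the green mat at the far side; origin at the centre of its underside.
- tweezers: Bystander: steel tweezers lying on the green mat, 123 mm long along their x, 5 mm high, loose; origin at their middle, on the underside.
- magnifier: Bystander: magnifier with an 86 mm lens on a small black round base of 90 mm, 140 mm tall, loose, at the right-hand side; origin at the centre of the base's underside. Beyond it, at the far right corner, a fixed black soldering stand with an iron, up to 190 mm tall.
- solder_spool: Bystander: solder spool standing on its flange, 64 mm in diameter, 40 mm high, loose, at the far left; origin at the centre of its underside. Beyond it, at the far left corner, a fixed rack with upright tweezers, 130 mm tall.
- bench_supply: Fixed: grey bench power supply, 220 x 120 mm, 134 mm tall, at the left-hand side; origin at the centre of its underside.
Mind the look-alikes: they are no part of the job. What is shaped like the solvent_bottle but pink, red or yellow is not meant.

How it is judged:
At the end, for the whole second after the job is handed in: The solvent bottle stands upright (within 0.08 rad) and at rest on the board inside the bay: its centre less than 24 mm from the bay's middle line and from 22 mm short of to 24 mm past the bay's centre, so that the whole bottle is past the mouth (within 2 mm) (x of solvent_bottle in the frame of bay between -0.024 and 0.024 m and y of solvent_bottle in the frame of bay between -0.022 and 0.024 m and angle between solvent_bottle's own z axis and vertical below 0.08 rad and height (world z) of solvent_bottle below 0.005 m and linear speed of solvent_bottle below 0.02 m/s and angular speed of solvent_bottle below 0.3 rad/s); the robot touches nothing.
It fails at once if the solvent bottle tips (more than 0.25 rad) (angle between solvent_bottle's own z axis and vertical above 0.25 rad).
It fails at once if the solvent bottle is lifted off the board (its foot's centre more than 12 mm up) (height (world z) of solvent_bottle above 0.012 m).
It fails at once if the solvent bottle is pinched or pushed hard (the fingers' force on it over 15 N) (contact force between the fingers and solvent_bottle above 15 N).
It fails at once if a bystander (white bottle, project box, tweezers, magnifier, solder spool) is moved by more than 15 mm, or the white bottle tipped (distance of any of rinse_bottle, project_box, tweezers, magnifier, solder_spool from where it was at the start of the episode above 0.015 m or angle between rinse_bottle's own z axis and vertical above 0.25 rad).
It also fails if it takes over 58 s, if anything falls off the work surface, if the arm or the gripper's body presses on something with over 40 N, if the wrist force passes 120 N, or if a joint passes its speed limit or range.

## Robot

A 6-joint arm with a two-finger parallel gripper is mounted at the origin on the work surface. World frame = base frame: x ahead of the robot, y to its left, z up, the work surface at z = 0. Lengths are in m, angles in rad, forces in N, time in s.
With the tool pointing down it reaches from about 0.35 to 0.975 m from the base axis. Payload 4.9 kg.
Tool frame: the origin (TCP) lies at the very end of the fingers, on their centre line; the grasp point (between the pads) lies 19 mm behind it; z points along the fingers, y is the direction in which the jaws open and shut (so a half turn about z gives the same grasp; the last joint's range is limited). The gripper opens to 85 mm and grips with 20 to 120 N. Pads are 22 mm wide; open, the fingers measure 114 mm over their backs; the gripper's body (76 mm by 85 mm) begins 54 mm behind the grasp point. The pads swing forward as they close: fully open they stand 13 mm farther back than shut.
Start: joints at [1.148, 0.053, 1.613, -0, 1.476, -0.119], TCP at [0.187, 0.596, 0.231] pointing down, gripper open.
Joint ranges: [-3.01, 3.01], [-1.01, 2.22], [0.06, 2.58], [-1.02, 4.17], [0.09, 2.62], [-3.14, 3.14]. Speed limits (rad/s): [2.57, 2.57, 3.14, 3.14, 3.14, 3.14].

## Interface

Orientations are given as a unit quaternion [w, x, y, z].
In Python, from plant import state, grab_frame, camera_model, job_done, search_frame, masks_of, place_of gives the robot as it stands.
- The arm moves only by the tool drive_tool, never from a script. Its argument "series" is a list of rows, each a list of 2 entries, a list of its own where there are three numbers: the shift along the world's x, y, z in m, then the turn, a rotation vector about the world's x, y, z in degrees. A call has 1 to 8 rows; each row is the pose to reach, as a shift and turn from the pose commanded when the call began; what a row does not reach only later rows make up. A row lasts 1/10 s, in which the tool goes at most 50 mm and 8.59 degrees, less where a joint would pass 70% of its speed; a pose out of reach is approached as far as the arm can. A call with a gripper value outside its range is refused whole. "fingers" is the closure, from -1 (fully open) to 1 (shut), so that 0 is half open, set as the call begins (left out, the last holds). The fingers move at their own pace and stop on an object; the grip force is fixed at half the most. Time passes only in rows, so rows that repeat a pose let the fingers close. It gives the time, the measured TCP pose, the force and the opening at its end, in the units of the state.
- state(): the state, without advancing time (a new reading comes with each control period).
- grab_frame(name): name is "scene" or "top" or "wrist"; returns the picture (400x640x3 uint8, red, green, blue); there is no depth.
- camera_model(name): a dict with "fovy" (degrees; the focal length in pixels is half the picture's height over the tangent of half this angle, whatever the lens; pixels are square), "cx", "cy" (the principal point, pixels), "rvec" (rotation vector, rad) and "tvec" (3), from world to camera coordinates, as OpenCV has them. Camera axes: x right, y down, z forward; pixel columns grow to the right and rows downward; lengths in m; the calibration is good to about 2 mm. A picture is of the moment at which its call begins: read the wrist's pose just before it. camera_model takes no time and is no camera call; for the wrist camera it gives the pose at the moment of the call.
- job_done(): hands the job in, once; it reports no verdict.
Trained networks look in the newest picture that a camera, given by its name, has taken for a name from the list of things; names that differ only in an ending like _2 or _b are one class to them, and where a whole thing is asked for, a point or a joint stands for the part that bears it (a point fixed in the world has none). Each returns a list of dicts, best first, with "confidence" (0 to 1); they miss things now and then, are a little off and sometimes report something else, mostly with a low value. They report only what shows in the picture. A call takes as long as a camera call. They do not tell look-alikes from the thing itself.
- search_frame(camera, name): "location" ([x, y, z] in m, in world coordinates, good to about 4 mm: the middle of the surface that is visible of it).
- masks_of(camera, name): "pixels" (400x640 bool, what is visible of it).
- place_of(camera, name): "location" ([x, y, z] in m, in world coordinates, good to about 4 mm: a listed point, or the origin of a listed thing).
The state is a dict: "time": time; "joint_pos": joint angles; "joint_vel": joint speeds; "joint_efforts": joint torques, N m; "tool_pos": TCP position; "tool_rot": TCP orientation; "contact_force": force on the tool from outside, world axes, zero at the start; "ft_torque": the same for the moment, N m; "gripper_width": opening from 0.0 (shut) to 1.0 (fully open).
Only numpy, scipy, OpenCV 4.12 (cv2) and the standard library are available. Lean on these libraries where they do the work, as an engineer would, in place of code of your own. Each camera call takes 0.05 s, during which the arm holds its last target.

## Working session

There is one attempt and no reset: what is moved stays moved. The work goes in short steps, Python scripts to look and compute and a tool call to move; the robot and the scene stay as the last step left them, time stands still between calls to the robot, and variables do not carry over. Pictures are saved under pics/ and viewed, and the job is handed in when it is done.

Besides the shell and the picture viewer there is one more tool, called after "Emit:" as a command line: name --argument value ..., lists and objects as JSON in quotes. drive_tool: Moves the arm, as the interface text tells. Its arguments: {"type":"object","properties":{"series":{"type":"array","items":{"type":"array"}},"fingers":{"type":"number"}},"required":["series"]}

```bash
mkdir -p pics; ls; python3 - <<'E'
from plant import *
import cv2
s=state();print(s)
for n in("scene","top","wrist"):
    f=grab_frame(n);cv2.imwrite(f"pics/{n}0.png",f[:,:,::-1]);print(n,camera_model(n))
    for t in("solvent_bottle","rinse_bottle","bay"):
        for d in place_of(n,t):print(t,d)
E
```

```text
pics
{'time': 0.0, 'joint_pos': array([ 1.14798231e+00,  5.33603857e-02,  1.61432921e+00,  3.46114139e-05,
        1.47595166e+00, -1.19010942e-01]), 'joint_vel': array([-0.0007775 , -0.0002956 ,  0.00021203, -0.00038439, -0.00323255,
        0.00062907]), 'joint_efforts': array([ 5.89436549e-04, -3.93676078e+01, -3.70179963e+01, -2.72645548e-05,
        6.91347013e-03, -1.69813842e-05]), 'tool_pos': array([0.18670868, 0.59580673, 0.23003978]), 'tool_rot': array([-2.90711764e-04,  1.51319602e-01,  9.88484359e-01, -9.82331354e-04]), 'contact_force': array([ 0.0942308 , -1.03233016, -0.74790264]), 'ft_torque': array([ 0.01890427, -0.01217709, -0.01094361]), 'gripper_width': 0.9991848944734537}
scene {'fovy': 53.036519214563796, 'cx': 320.0264287821476, 'cy': 200.08715346572401, 'rvec': array([ 2.29825713,  1.26351533, -0.34719518]), 'tvec': array([-0.38967846, -0.38144965,  1.47336937])}
solvent_bottle {'location': [0.5776, -0.1419, 0.0008], 'confidence': 0.86}
solvent_bottle {'location': [0.6634, -0.1884, -0.0037], 'confidence': 0.84}
solvent_bottle {'location': [0.5232, -0.2303, -0.0
[... 358 characters left out ...]
ent_bottle {'location': [0.6615, -0.1906, 0.0026], 'confidence': 0.82}
solvent_bottle {'location': [0.5841, -0.1482, 0.002], 'confidence': 0.77}
solvent_bottle {'location': [0.5255, -0.2346, 0.0019], 'confidence': 0.61}
solvent_bottle {'location': [0.4904, -0.0766, 0.0021], 'confidence': 0.45}
solvent_bottle {'location': [0.6877, 0.3711, -0.002], 'confidence': 0.24}
rinse_bottle {'location': [0.4229, -0.1795, 0.0031], 'confidence': 0.75}
wrist {'fovy': 67.60885924411329, 'cx': 322.3735046856763, 'cy': 195.0879215025281, 'rvec': array([-2.32152969, -1.70524554, -0.26535179]), 'tvec': array([-0.6248788 , -0.03837975,  0.3792538 ])}
bay {'location': [0.4395, 0.5901, 0.0002], 'confidence': 0.39}
```

View pics/scene0.png

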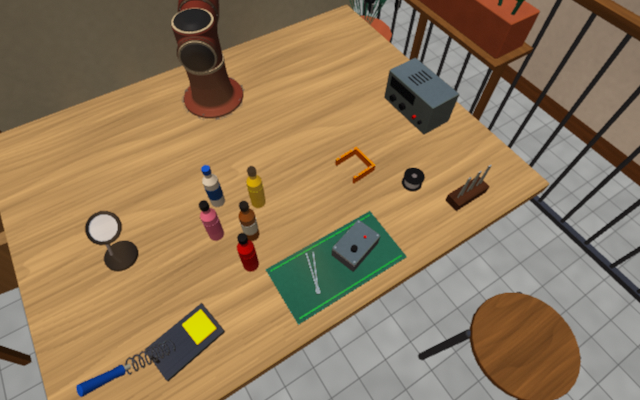

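View pics/top0.png

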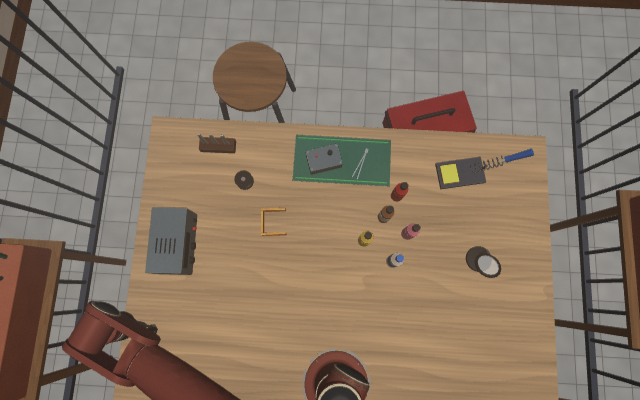

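View pics/wrist0.png

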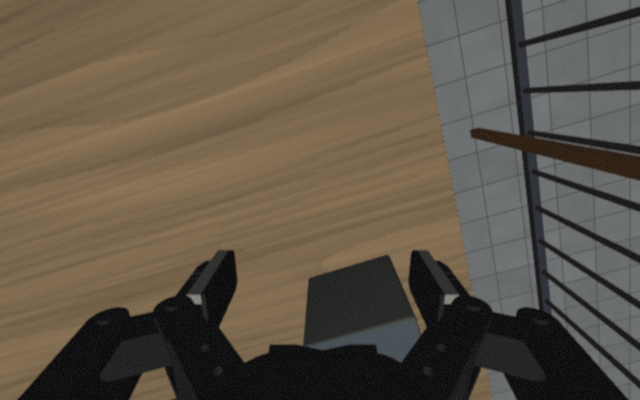

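The scene view shows five bottle shapes: white with a blue cap (212,187), yellow (256,188), pink (211,222), brown with a white band (248,222) and red (248,255). The brown one fits "amber glass, white band, black cap". The orange bay is at (355,163) and opens to the right (−y). I'll confirm the bottle in an enlarged crop and measure the bay.

```bash
cat > h.py <<'E'
import numpy as np,cv2
from plant import *
from scipy.spatial.transform import Rotation as R
def cam(n):
    c=camera_model(n);f=200/np.tan(np.radians(c['fovy'])/2)
    K=np.array([[f,0,c['cx']],[0,f,c['cy']],[0,0,1]]);return K,np.array(c['rvec']),np.array(c['tvec'])
def ray(n,uv):
    K,r,t=cam(n);Rm=R.from_rotvec(r).as_matrix()
    d=Rm.T@np.linalg.inv(K)@np.array([uv[0],uv[1],1.]);o=-Rm.T@t;return o,d
def onz(n,uv,z=0.):
    o,d=ray(n,uv);return o+d*(z-o[2])/d[2]
def proj(n,P):
    K,r,t=cam(n);return cv2.projectPoints(np.array(P,float).reshape(-1,1,3),r,t,K,None)[0].reshape(-1,2)
def tri(l):
    A=np.zeros((3,3));b=np.zeros(3)
    for n,uv in l:
        o,d=ray(n,uv);d=d/np.linalg.norm(d);M=np.eye(3)-np.outer(d,d);A+=M;b+=M@o
    return np.linalg.solve(A,b)
E
python3 - <<'E'
from h import *
s=state();K,r,t=cam("wrist");o=-R.from_rotvec(r).as_matrix().T@t
q=s['tool_rot'];T=R.from_quat(q[[1,2,3,0]])
print("cam in tool",T.inv().apply(o-s['tool_pos']),"tool axes",T.as_matrix().round(3))
a=cv2.imread("pics/scene0.png")[140:290,170:290];b=cv2.imread("pics/top0.png")[170:280,340:430]
c=cv2.imread("pics/scene0.png")[130:200,320:400];d=cv2.imread("pics/top0.png")[190:250,245:305]
def z(i):return cv2.resize(i,(390,290),interpolation=cv2.INTER_CUBIC)
cv2.imwrite("pics/crop0.png",np.vstack([np.hstack([z(a),z(b)]),np.hstack([z(c),z(d)])]))
for n in("scene","top"):
    im=cv2.imread(f"pics/{n}0.png");h=cv2.cvtColor(im,cv2.COLOR_BGR2HSV)
    m=cv2.inRange(h,(8,200,120),(22,255,255));nn,l,st,ce=cv2.connectedComponentsWithStats(m)
    for i in range(1,nn):
        if st[i,4]>20:print(n,st[i],ce[i])
E
```

```text
cam in tool [ 7.88013309e-02  1.58241760e-05 -1.41590617e-01] tool axes [[-0.954  0.299  0.   ]
 [ 0.299  0.954  0.   ]
 [-0.     0.    -1.   ]]
scene [353 147  22  36 157] [363.03821656 163.03184713]
scene [341 150  12   9  35] [346.34285714 153.62857143]
scene [247 176  14  31 177] [254.07909605 190.37853107]
scene [239 213  10   8  55] [243.30909091 217.03636364]
```

View pics/crop0.png

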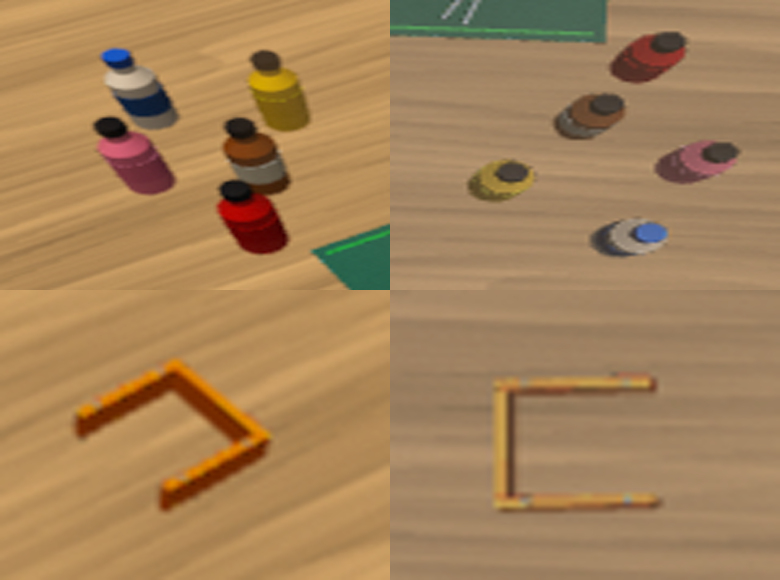

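The crop confirms it. The middle bottle, brown with a white band and black cap, is the solvent bottle, with red, pink and yellow look-alikes and the white rinse bottle around it. Next I'll measure the bay rim corners and the caps.

```bash
python3 - <<'E'
from h import *
print("top rim",[onz("top",p,.03)[:2].round(4).tolist() for p in[(261.2,235.1),(261.2,208.6),(285.8,207.8),(286.2,234.9)]])
# caps: dark blobs; scene crop scale 3.25,1.933 ; top 4.333,2.636
S={'white':(117,57),'yellow':(265,60),'pink':(111,127),'amber':(239,127),'red':(236,189)}
Tp={'white':(651,231),'yellow':(512,172),'pink':(719,152),'amber':(606,103),'red':(668,41)}
for k in S:
    a=(170+S[k][0]/3.25,140+S[k][1]/1.933);b=(340+(Tp[k][0]-390)/4.333,170+Tp[k][1]/2.636)
    print(k,tri([("scene",a),("top",b)]).round(4))
    for n in("scene","top"):pass
# scene bay rim corners: crop (0..390,290..580) scale 4.875,4.143
for p in[(172,360),(270,437),(78,410),(165,488)]:
    print(onz("scene",(320+p[0]/4.875,130+(p[1]-290)/4.143),.03).round(4))
E
```

```text
top rim [[0.4854, 0.2901], [0.5806, 0.2979], [0.5882, 0.2098], [0.4908, 0.2016]]
white [ 0.4224 -0.1808  0.163 ]
yellow [ 0.4895 -0.0765  0.1579]
pink [ 0.5228 -0.2317  0.157 ]
amber [ 0.5792 -0.1453  0.16  ]
red [ 0.6612 -0.19    0.1609]
[0.4902 0.286  0.03  ]
[0.5865 0.2963 0.03  ]
[0.4982 0.2044 0.03  ]
[0.5893 0.2104 0.03  ]
```

Emit:
drive_tool --series '[[[0.03, -0.03, 0.03], [0, 0, 0]], [[0.07, -0.05, 0.05], [0, 0, 0]], [[0.11, -0.07, 0.07], [0, 0, 0]], [[0.15, -0.1, 0.07], [0, 0, 0]], [[0.18, -0.14, 0.07], [0, 0, 0]], [[0.2, -0.18, 0.07], [0, 0, 0]], [[0.22, -0.22, 0.07], [0, 0, 0]], [[0.24, -0.26, 0.07], [0, 0, 0]]]'

```text
time: 1.4
tool_pos: [0.4276, 0.3347, 0.3015]
tool_rot: [0.0, 0.151, 0.988, 0.0]
contact_force: [0.8, 0.1, 0.5]
gripper_width: 0.997
```

Emit:
drive_tool --series '[[[0.01, -0.045, 0], [0, 0, -8]], [[0.03, -0.09, 0], [0, 0, -16]], [[0.05, -0.13, 0], [0, 0, -24]], [[0.07, -0.175, 0], [0, 0, -32]], [[0.09, -0.22, 0], [0, 0, -40]], [[0.11, -0.265, 0], [0, 0, -48]], [[0.13, -0.31, 0], [0, 0, -56]], [[0.15, -0.355, 0], [0, 0, -58]]]' --fingers 0.45

```text
time: 2.2
tool_pos: [0.5775, -0.0207, 0.3016]
tool_rot: [0.0, 0.613, 0.79, 0.0]
contact_force: [0.8, 0.7, 0.1]
gripper_width: 0.273
```

Emit:
drive_tool --series '[[[0.01, -0.045, 0], [0, 0, 0]], [[0.02, -0.09, 0], [0, 0, 0]], [[0.02, -0.135, 0], [7.76, 2, 0]], [[0.02, -0.18, 0], [15.5, 4, 0]], [[0.02, -0.22, 0], [23.3, 6, 0]], [[0.02, -0.26, 0], [31, 8, 0]], [[0.02, -0.3, 0], [38.8, 10, 0]], [[0.02, -0.31, 0], [38.8, 10, 0]]]'

```text
time: 3.0
tool_pos: [0.5952, -0.3348, 0.2916]
tool_rot: [-0.276, 0.577, 0.739, 0.212]
contact_force: [-0.3, 0.6, -2.5]
gripper_width: 0.272
```

```bash
python3 - <<'E'
from h import *
s=state();print(s['joint_pos'].round(3),s['tool_pos'],R.from_quat(s['tool_rot'][[1,2,3,0]]).as_matrix().round(3),s['gripper_width'])
for n in("scene","wrist"):
    cv2.imwrite(f"pics/{n}1.png",grab_frame(n)[:,:,::-1])
E
```

```text
[-0.764  0.511  1.078  0.42   2.143 -0.886] [ 0.59519521 -0.33478811  0.29162166] [[-0.181  0.97  -0.164]
 [ 0.736  0.244  0.632]
 [ 0.652 -0.007 -0.758]] 0.2719276775503685
```

View pics/scene1.png

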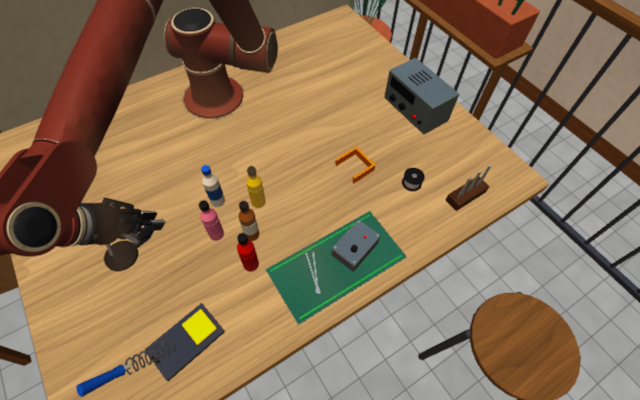

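View pics/wrist1.png

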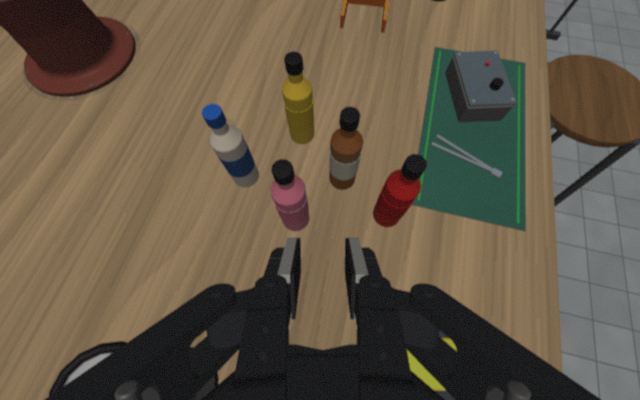

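Scene view: the gripper is tilted at (140,225), near the magnifier. Wrist view: amber is at (345,150) between pink (290,195) and red (400,190), with the bay mouth straight ahead at (363,15). I'll check the linkage width against the pink–red gap.

```bash
python3 - <<'E'
from h import *
s=state();T=R.from_quat(s['tool_rot'][[1,2,3,0]])
for z in(0,-.02,-.04,-.06,-.08,-.1):
  for y in (0.0135,.04,.06):
    print(z,y,[proj("wrist",s['tool_pos']+T.apply([x,y,z])).round(0).tolist()[0] for x in(-.011,.0,.011)])
for n in("wrist",):
    for t in("solvent_bottle","rinse_bottle","magnifier","bay"):
        for d in place_of(n,t):print(t,d, proj("wrist",d['location']).round(0))
E
```

```text
0 0.0135 [[349.0, 271.0], [349.0, 253.0], [350.0, 234.0]]
0 0.04 [[397.0, 271.0], [399.0, 253.0], [401.0, 234.0]]
0 0.06 [[434.0, 271.0], [437.0, 253.0], [439.0, 234.0]]
-0.02 0.0135 [[352.0, 294.0], [353.0, 274.0], [353.0, 253.0]]
-0.02 0.04 [[407.0, 294.0], [410.0, 274.0], [412.0, 253.0]]
-0.02 0.06 [[449.0, 294.0], [452.0, 274.0], [456.0, 253.0]]
-0.04 0.0135 [[357.0, 324.0], [358.0, 302.0], [359.0, 278.0]]
-0.04 0.04 [[421.0, 324.0], [423.0, 302.0], [426.0, 278.0]]
-0.04 0.06 [[469.0, 324.0], [473.0, 302.0], [477.0, 278.0]]
-0.06 0.0135 [[363.0, 365.0], [364.0, 340.0], [365.0, 313.0]]
-0.06 0.04 [[438.0, 365.0], [442.0, 340.0], [446.0, 313.0]]
-0.06 0.06 [[495.0, 365.0], [501.0, 340.0], [507.0, 313.0]]
-0.08 0.0135 [[372.0, 424.0], [374.0, 396.0], [376.0, 365.0]]
-0.08 0.04 [[464.0, 424.0], [470.0, 396.0], [476.0, 365.0]]
-0.08 0.06 [[534.0, 424.0], [542.0, 396.0], [552.0, 365.0]]
-0.1 0.0135 [[386.0, 517.0], [389.0, 485.0], [393.0, 449.0]]
-0.1 0.04 [[505.0, 517.0], [514.0, 485.0], [525.0, 449.0]]
-0.1 0.06 [[594.0, 517.0], [609.0, 485.0], [625.0, 449.0]]
solvent_bottle {'location': [0.6643, -0.1921, -0.0005], 'confidence': 0.82} [[384. 219.]]
solvent_bottle {'location': [0.5803, -0.1429, -0.0018], 'confidence': 0.81} [[341. 181.]]
solvent_bottle {'location': [0.5261, -0.2317, 0.0017], 'confidence': 0.8} [[295. 221.]]
solvent_bottle {'location': [0.4896, -0.0779, 0.0004], 'confidence': 0.77} [[300. 137.]]
rinse_bottle {'location': [0.4252, -0.1757, -0.0005], 'confidence': 0.68} [[247. 177.]]
magnifier {'location': [0.4451, -0.4849, 0.0018], 'confidence': 0.78} [[180. 384.]]
bay {'location': [0.7733, -0.0501, 0.0035], 'confidence': 0.72} [[460. 160.]]
bay {'location': [0.5388, 0.25, -0.0035], 'confidence': 0.7} [[363.  21.]]
bay {'location': [0.4254, -0.178, 0.0012], 'confidence': 0.42} [[247. 178.]]
```

```bash
python3 - <<'E'
from h import *
grab_frame("top");f=grab_frame("top")[:,:,::-1]
a=cv2.imread("pics/scene1.png")[170:280,20:190]
b=f[200:320,380:530]
cv2.imwrite("pics/crop1.png",np.hstack([cv2.resize(a,(400,400),interpolation=cv2.INTER_CUBIC),cv2.resize(b,(400,400),interpolation=cv2.INTER_CUBIC)]))
s=state();T=R.from_quat(s['tool_rot'][[1,2,3,0]])
print(proj("scene",s['tool_pos']+T.apply([.079,0,-.142])),proj("scene",s['tool_pos']), s['tool_pos'])
E
```

```text
[[117.49035057 181.09860737]] [[161.21313427 215.48377438]] [ 0.59753391 -0.32671034  0.3041844 ]
```

View pics/crop1.png

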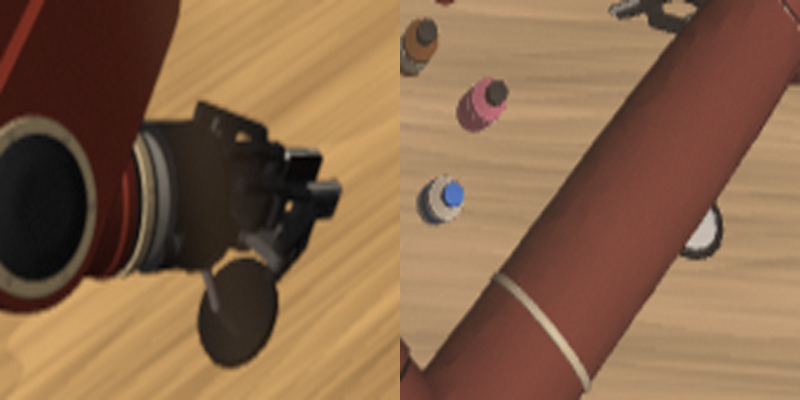

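The wrist camera has no visible housing. The linkage is about ±60 mm wide across the jaw axis, too wide for the ~100 mm pink–red gap. So I'll start with the jaw axis along the push (narrow side across the gap), fingers shut and 35° tilt, and compute that turn.

```bash
cat >> h.py <<'E'
def Rt(d,t,phi):
    # phi: 0 -> tool x forward ; phi=-90 -> tool x right of push
    d=np.array([d[0],d[1],0.]);d/=np.linalg.norm(d);z=np.array([0,0,1.]);t=np.radians(t)
    X=d*np.cos(t)+z*np.sin(t);Z=d*np.sin(t)-z*np.cos(t);Y=np.cross(Z,X)
    return R.from_rotvec(np.radians(-phi)*Z)*R.from_matrix(np.c_[X,Y,Z])
def cur():
    s=state();return s,R.from_quat(s['tool_rot'][[1,2,3,0]])
E
python3 - <<'E'
from h import *
s,T=cur();print(s['tool_pos'],s['joint_pos'].round(4).tolist(),s['time'])
for ph in(-90,90):
    t=Rt((-.25,.97),35,ph);print(ph,t.as_matrix().round(2).tolist(),np.degrees((t*T.inv()).as_rotvec()).round(1))
E
```

```text
[ 0.59753391 -0.32671034  0.3041844 ] [-0.753, 0.49, 1.0804, 0.421, 2.1428, -0.8856] 3.4
-90 [[0.97, 0.2, -0.14], [0.25, -0.79, 0.56], [0.0, -0.57, -0.82]] [-17.4  52.2 -71.8]
90 [[-0.97, -0.2, -0.14], [-0.25, 0.79, 0.56], [0.0, 0.57, -0.82]] [  9.9 -53.7  71.2]
```

Emit:
drive_tool --series '[[[0, 0, 0], [-1.6, 4.8, -6.5]], [[0, 0, 0], [-3.2, 9.5, -13.1]], [[0, 0, 0], [-4.7, 14.2, -19.6]], [[0, 0, 0], [-6.3, 19, -26.1]], [[0, 0, 0], [-7.9, 23.7, -32.6]], [[0, 0, 0], [-9.5, 28.5, -39.2]], [[0, 0, 0], [-11.1, 33.2, -45.7]], [[0, 0, 0], [-12.7, 38, -52.2]]]' --fingers 1

```text
time: 4.2
tool_pos: [0.5972, -0.3271, 0.3031]
tool_rot: [-0.308, 0.898, 0.312, 0.034]
contact_force: [-0.1, -0.3, -0.4]
gripper_width: 0.001
```

```bash
python3 - <<'E'
from h import *
grab_frame("top");grab_frame("top")
s,T=cur();print(s['tool_pos'],s['joint_pos'].round(4).tolist(),s['time'],s['gripper_width'])
t=Rt((-.25,.97),35,-90);print(np.degrees((t*T.inv()).as_rotvec()).round(1))
E
```

```text
[ 0.59727571 -0.32713674  0.30325461] [-0.7489, 0.4518, 1.1141, 0.3913, 2.0848, 0.2513] 4.3 0.0006835934633034677
[ -4.7  14.3 -19.4]
```

Emit:
drive_tool --series '[[[0, 0.02, 0], [-1.6, 4.8, -6.5]], [[0, 0.04, 0], [-3.1, 9.5, -12.9]], [[-0.005, 0.06, 0], [-4.7, 14.3, -19.4]], [[-0.005, 0.1, -0.02], [-4.7, 14.3, -19.4]], [[-0.005, 0.13, -0.04], [-4.7, 14.3, -19.4]], [[-0.005, 0.135, -0.06], [-4.7, 14.3, -19.4]], [[-0.005, 0.135, -0.06], [-4.7, 14.3, -19.4]]]'

```text
time: 5.0
tool_pos: [0.5906, -0.1908, 0.239]
tool_rot: [-0.3, 0.945, 0.121, -0.04]
contact_force: [-1.3, -1.6, 0.6]
gripper_width: -0.002
```

```bash
python3 - <<'E'
from h import *
for n in("scene","wrist"):cv2.imwrite(f"pics/{n}2.png",grab_frame(n)[:,:,::-1])
s,T=cur();print(s['tool_pos'],s['joint_pos'].round(4).tolist(),s['time'],s['gripper_width'])
t=Rt((-.25,.97),35,-90);print(np.degrees((t*T.inv()).as_rotvec()).round(1))
from scipy.optimize import least_squares
D=[([1.14798231e+00,5.33603857e-02,1.61432921e+00,3.46114139e-05,1.47595166e+00,-1.19010942e-01],[0.18670868,0.59580673,0.23003978]),
([-0.753,0.49,1.0804,0.421,2.1428,-0.8856],[0.59753391,-0.32671034,0.3041844]),
([-0.7489,0.4518,1.1141,0.3913,2.0848,0.2513],[0.59727571,-0.32713674,0.30325461]),
(s['joint_pos'],s['tool_pos'])]
Ry=lambda a:R.from_euler('y',a);Rz=lambda a:R.from_euler('z',a)
def fk(q,p,s4=1):
    a1,e,h,L2,a3,L3,L6=p
    A=Rz(q[0]);sh=A.apply([a1,e,h]);el=sh+(A*Ry(q[1])).apply([0,0,L2]);F=A*Ry(q[1]+q[2]);w=el+F.apply([a3,0,L3]);tp=w+(F*Rz(s4*q[3])*Ry(q[4])).apply([0,0,L6]);return sh,el,w,tp
for s4 in(1,-1):
    for D0,Z in((D,0),):
        r=least_squares(lambda p:np.concatenate([fk(q,p,s4)[3]-np.array(x) for q,x in D]+[.001*(p-np.array([0,0,.4,.4,0,.5,.27]))]),[0,0,.4,.4,0,.5,.27])
        print(s4,r.x.round(3),r.cost,(s['tool_rot']))
        print([x.round(3) for x in fk(s['joint_pos'],r.x,s4)])
        q=s['joint_pos'];print((Rz(q[0])*Ry(q[1]+q[2])*Rz(s4*q[3])*Ry(q[4])).as_matrix()[:,2],T.as_matrix()[:,2])
E
```

```text
[ 0.59191432 -0.19323093  0.24209223] [-0.6074, 0.2992, 1.4027, 0.4081, 1.9008, 0.7531] 5.1 -4.9979552012557745e-05
[-0.1  0.  -0. ]
1 [0.    0.074 0.238 0.426 0.096 0.61  0.279] 2.7573302440065752e-08 [-0.29884106  0.94597546  0.12008028 -0.03748574]
[array([0.042, 0.061, 0.238]), array([ 0.146, -0.011,  0.645]), array([ 0.632, -0.349,  0.471]), array([ 0.592, -0.193,  0.242])]
[-0.14269102  0.55639002 -0.81857768] [-0.14269102  0.55639002 -0.81857768]
-1 [ 0.25   0.082  1.388 -0.461  0.876  0.487 -0.25 ] 0.000759222823402035 [-0.29884106  0.94597546  0.12008028 -0.03748574]
[array([ 0.252, -0.076,  1.388]), array([0.141, 0.002, 0.948]), array([ 0.443, -0.208,  0.016]), array([ 0.586, -0.193,  0.221])]
[-0.5712315  -0.06020927 -0.81857768] [-0.14269102  0.55639002 -0.81857768]
```

View pics/scene2.png

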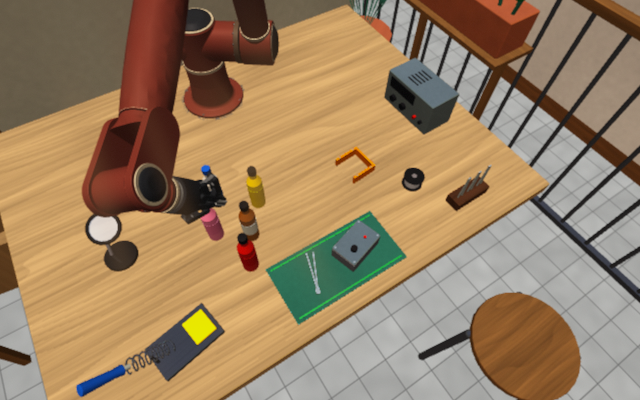

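View pics/wrist2.png

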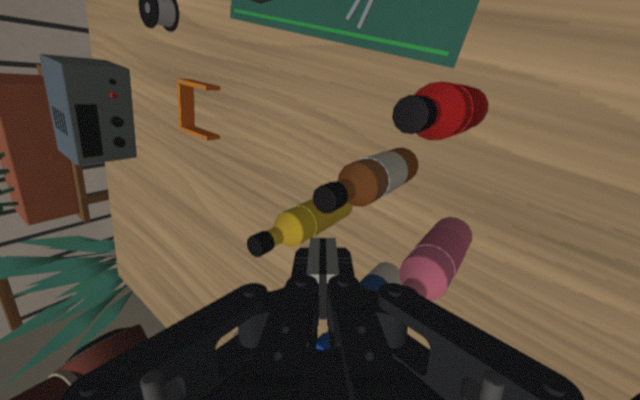

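Emit:
drive_tool --series '[[[0, 0, -0.03], [0, 0, 0]], [[0, 0, -0.06], [0, 0, 0]], [[0, 0, -0.09], [0, 0, 0]], [[0, 0, -0.12], [0, 0, 0]], [[0, 0, -0.15], [0, 0, 0]], [[0, 0, -0.18], [0, 0, 0]], [[0, 0, -0.195], [0, 0, 0]], [[0, 0, -0.2], [0, 0, 0]]]'

```text
time: 5.9
tool_pos: [0.5917, -0.1941, 0.0406]
tool_rot: [-0.299, 0.946, 0.119, -0.038]
contact_force: [0.8, -0.6, -0.2]
gripper_width: 0.002
```

```bash
python3 - <<'E'
from h import *
for n in("scene","wrist"):cv2.imwrite(f"pics/{n}3.png",grab_frame(n)[:,:,::-1])
grab_frame("top");f=grab_frame("top")
s,T=cur();print(s['tool_pos'],s['joint_pos'].round(4).tolist(),s['time'],s['contact_force'])
a=cv2.imread("pics/scene3.png")[130:290,150:310];b=f[170:280,340:450,::-1]
cv2.imwrite("pics/crop3.png",np.hstack([cv2.resize(a,(400,400),interpolation=2),cv2.resize(b,(400,400),interpolation=2)]))
E
```

```text
[ 0.59317276 -0.19452273  0.04331016] [-0.6081, 0.4979, 1.5009, 0.3857, 1.6239, 0.637] 6.1 [-0.20330162  0.73466773  0.25961538]
```

View pics/crop3.png

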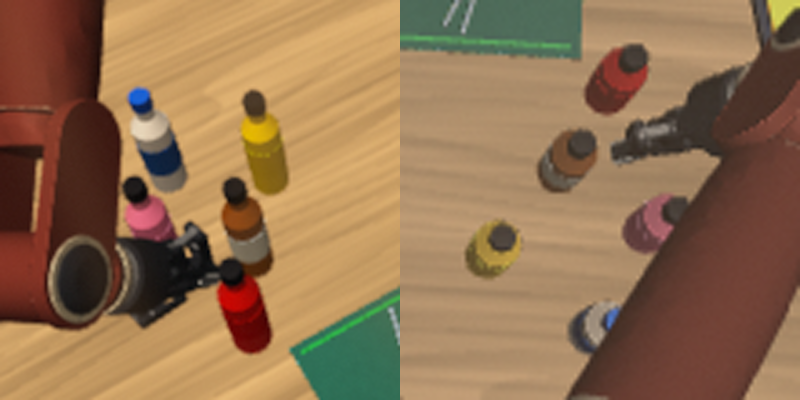

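View pics/wrist3.png

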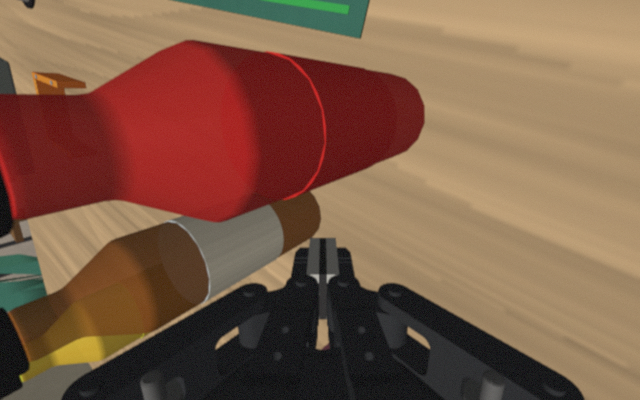

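```bash
python3 - <<'E'
from h import *
s,T=cur();d=T.as_matrix()[:,2].copy();d[2]=0;d/=np.linalg.norm(d);print(d)
A=np.array([.580,-.144,0])
K,r,t=cam("wrist")
for uv in[(322,240),(310,240),(297,250),(297,275),(262,285),(240,287),(200,307),(160,328),(120,348),(80,372)]:
    o,dr=ray("wrist",uv)
    for xt in(0.0,0.012):
        n=T.as_matrix()[:,0];p=o+dr*((n@s['tool_pos']+xt-n@o)/(n@dr))
        tl=T.inv().apply(p-s['tool_pos']);print(uv,xt,tl.round(3),"fwd-to-amber-surface",round((A-p)@d-.022,4),"z",p[2].round(3),end=' | ')
    print()
E
```

```text
[-0.244692    0.96960086  0.        ]
(322, 240) 0.0 [-0.    -0.     0.015] fwd-to-amber-surface 0.0216 z 0.031 | (322, 240) 0.012 [ 0.012  0.    -0.009] fwd-to-amber-surface 0.0355 z 0.051 | 
(310, 240) 0.0 [-0.    -0.007  0.015] fwd-to-amber-surface 0.0159 z 0.035 | (310, 240) 0.012 [ 0.012 -0.006 -0.009] fwd-to-amber-surface 0.0307 z 0.054 | 
(297, 250) 0.0 [-0.    -0.014  0.003] fwd-to-amber-surface 0.0174 z 0.049 | (297, 250) 0.012 [ 0.012 -0.011 -0.019] fwd-to-amber-surface 0.032 z 0.066 | 
(297, 275) 0.0 [-0.    -0.012 -0.021] fwd-to-amber-surface 0.0329 z 0.067 | (297, 275) 0.012 [ 0.012 -0.01  -0.04 ] fwd-to-amber-surface 0.045 z 0.082 | 
(262, 285) 0.0 [-0.    -0.026 -0.029] fwd-to-amber-surface 0.0253 z 0.082 | (262, 285) 0.012 [ 0.012 -0.022 -0.046] fwd-to-amber-surface 0.0386 z 0.094 | 
(240, 287) 0.0 [-0.    -0.036 -0.03 ] fwd-to-amber-surface 0.0185 z 0.089 | (240, 287) 0.012 [ 0.012 -0.03  -0.048] fwd-to-amber-surface 0.0329 z 0.1 | 
(200, 307) 0.0 [-0.    -0.048 -0.044] fwd-to-amber-surface 0.016 z 0.106 | (200, 307) 0.012 [ 0.012 -0.04  -0.059] fwd-to-amber-surface 0.0307 z 0.115 | 
(160, 328) 0.0 [-0.    -0.058 -0.055] fwd-to-amber-surface 0.0144 z 0.121 | (160, 328) 0.012 [ 0.012 -0.049 -0.068] fwd-to-amber-surface 0.0294 z 0.127 | 
(120, 348) 0.0 [-0.    -0.066 -0.064] fwd-to-amber-surface 0.0126 z 0.133 | (120, 348) 0.012 [ 0.012 -0.056 -0.076] fwd-to-amber-surface 0.0279 z 0.137 | 
(80, 372) 0.0 [-0.    -0.072 -0.073] fwd-to-amber-surface 0.0128 z 0.144 | (80, 372) 0.012 [ 0.012 -0.061 -0.083] fwd-to-amber-surface 0.028 z 0.147 |
```

The tip is thin (about 7 mm half-thickness), so the links trail it by only a few mm at 35°. I'll tilt 8° more so the tip clearly leads, then lower.

Emit:
drive_tool --series '[[[0, 0, 0], [3.9, 1, 0]], [[0, 0, 0], [7.8, 2, 0]], [[0, 0, -0.01], [7.8, 2, 0]], [[0, 0, -0.02], [7.8, 2, 0]], [[0, 0, -0.03], [7.8, 2, 0]], [[0, 0, -0.032], [7.8, 2, 0]], [[0, 0, -0.032], [7.8, 2, 0]]]'

```text
time: 6.8
tool_pos: [0.5916, -0.193, 0.0088]
tool_rot: [-0.365, 0.923, 0.116, -0.047]
contact_force: [-0.9, 0.2, -0.3]
gripper_width: -0.002
```

```bash
python3 - <<'E'
from h import *
cv2.imwrite(f"pics/wrist4.png",grab_frame("wrist")[:,:,::-1])
f=grab_frame("scene");g=grab_frame("top")
s,T=cur();print(s['tool_pos'],s['time'],s['contact_force'],T.as_matrix()[:,2])
a=f[130:290,150:310,::-1];b=g[170:280,340:450,::-1]
cv2.imwrite("pics/crop4.png",np.hstack([cv2.resize(a,(400,400),interpolation=2),cv2.resize(b,(400,400),interpolation=2)]))
E
```

```text
[ 0.59226388 -0.19369951  0.00984874] 6.95 [ 0.30844913 -0.13331465  0.91412211] [-0.16918451  0.66170481 -0.73042683]
```

View pics/crop4.png

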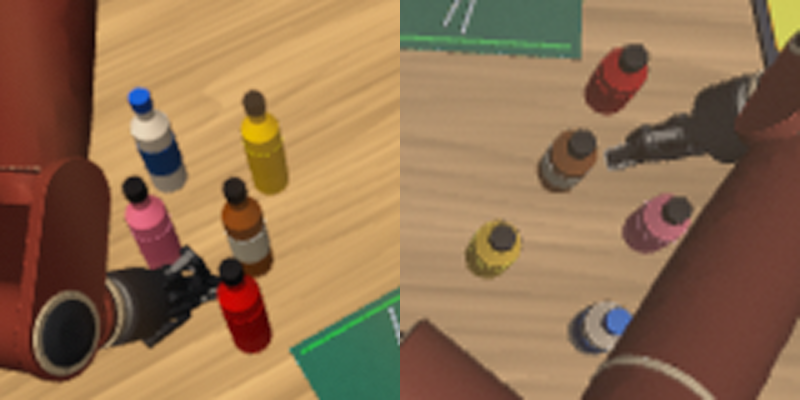

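View pics/wrist4.png

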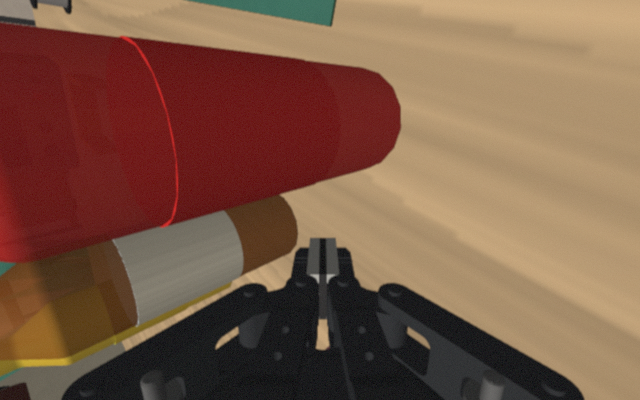

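Wrist view: the red bottle is in front, the amber base at (265,230), and the fingertip at (322,240) just behind it with the links well clear. The other bottles haven't moved. Starting the gentle push along (−0.24, 0.97).

Emit:
drive_tool --series '[[[-0.0014, 0.0058, 0], [0, 0, 0]], [[-0.0028, 0.0117, 0], [0, 0, 0]], [[-0.0038, 0.0156, 0], [0, 0, 0]], [[-0.0045, 0.0185, 0], [0, 0, 0]], [[-0.0052, 0.0214, 0], [0, 0, 0]], [[-0.0059, 0.0243, 0], [0, 0, 0]], [[-0.0066, 0.0272, 0], [0, 0, 0]], [[-0.0076, 0.0311, 0], [0, 0, 0]]]'

```text
time: 7.75
tool_pos: [0.5845, -0.1627, 0.0094]
tool_rot: [-0.364, 0.923, 0.116, -0.046]
contact_force: [-0.2, -0.9, 0.3]
gripper_width: -0.003
```

```bash
cat > look.py <<'E'
import sys
from h import *
k=sys.argv[1]
w=grab_frame("wrist");a=[d for d in place_of("wrist","solvent_bottle")]
f=grab_frame("scene");b=place_of("scene","solvent_bottle");g=grab_frame("top");c=place_of("top","solvent_bottle")
s,T=cur();print(s['tool_pos'].round(4),s['time'],s['contact_force'].round(1),T.as_matrix()[:,2].round(2))
for n,l in(("w",a),("s",b),("t",c)):print(n,[(np.round(d['location'],3).tolist(),d['confidence']) for d in l])
x=f[100:290,150:390,::-1];y=g[170:280,240:450,::-1]
cv2.imwrite(f"pics/L{k}.png",np.vstack([np.hstack([cv2.resize(x,(400,300),interpolation=2),cv2.resize(y,(400,300),interpolation=2)]),np.hstack([cv2.resize(w[:,:,::-1],(480,300)),np.zeros((300,320,3),np.uint8)])]))
E
python3 look.py 5
```

```text
[ 0.5843 -0.1624  0.0092] 8.05 [ 1.5  0.1 -0.2] [-0.17  0.66 -0.73]
w [([0.66, -0.193, -0.002], 0.69)]
s [([0.524, -0.236, 0.004], 0.9), ([0.575, -0.137, 0.0], 0.84), ([0.49, -0.08, -0.002], 0.83), ([0.663, -0.188, -0.0], 0.63)]
t [([0.49, -0.079, -0.001], 0.76), ([0.66, -0.191, 0.001], 0.71), ([0.581, -0.138, 0.001], 0.63), ([0.526, -0.234, -0.001], 0.47)]
```

View pics/L5.png

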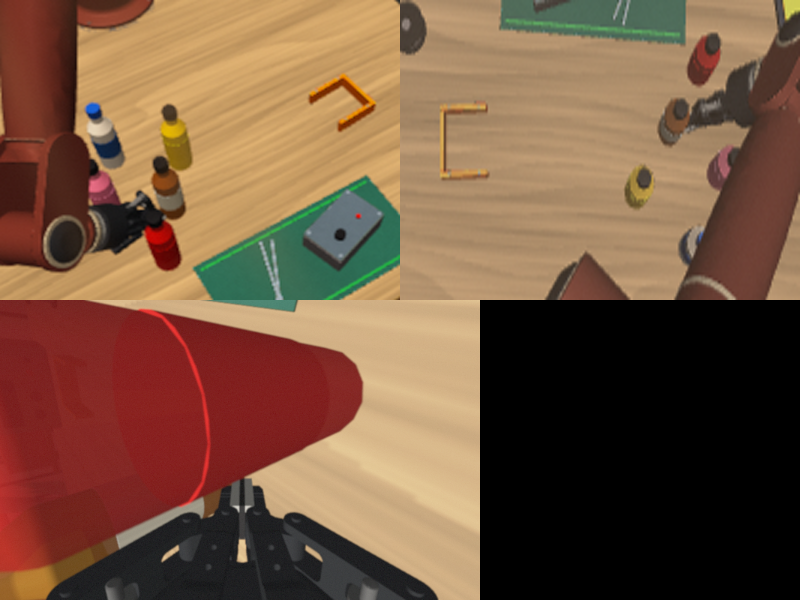

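It has contacted and the bottle moved about 6 mm, staying upright. Continuing.

Emit:
drive_tool --series '[[[-0.0005, 0.002, 0], [0, 0, 0]], [[-0.0012, 0.005, 0], [0, 0, 0]], [[-0.0022, 0.009, 0], [0, 0, 0]], [[-0.0031, 0.013, 0], [0, 0, 0]], [[-0.0041, 0.017, 0], [0, 0, 0]], [[-0.005, 0.021, 0], [0, 0, 0]], [[-0.006, 0.025, 0], [0, 0, 0]], [[-0.0065, 0.027, 0], [0, 0, 0]]]'

```text
time: 8.85
tool_pos: [0.5777, -0.135, 0.0093]
tool_rot: [-0.365, 0.923, 0.116, -0.046]
contact_force: [0.8, -1.2, -0.8]
gripper_width: 0.001
```

```bash
python3 look.py 6
```

```text
[ 0.5779 -0.1355  0.0093] 9.15 [-0.9  0.5  0.4] [-0.17  0.66 -0.73]
w [([0.663, -0.19, -0.0], 0.72)]
s [([0.569, -0.111, -0.001], 0.87), ([0.663, -0.188, -0.003], 0.79), ([0.524, -0.234, 0.003], 0.64), ([0.491, -0.079, 0.001], 0.55)]
t [([0.574, -0.108, -0.0], 0.64), ([0.662, -0.188, 0.003], 0.62), ([0.491, -0.077, -0.001], 0.59), ([0.525, -0.233, -0.004], 0.41)]
```

View pics/L6.png

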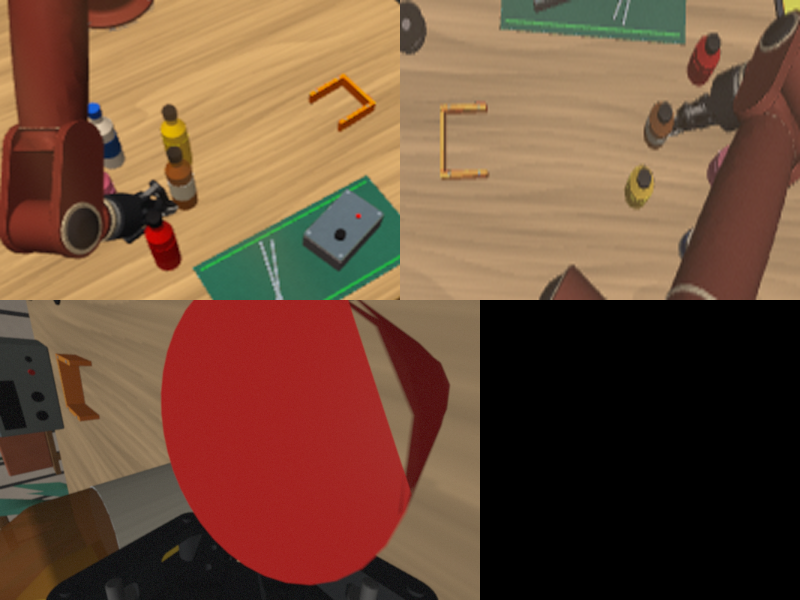

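Emit:
drive_tool --series '[[[-0.0005, 0.002, 0], [0, 0, 0]], [[-0.0012, 0.005, 0], [0, 0, 0]], [[-0.0022, 0.009, 0], [0, 0, 0]], [[-0.0031, 0.013, 0], [0, 0, 0]], [[-0.0041, 0.017, 0], [0, 0, 0]], [[-0.005, 0.021, 0], [0, 0, 0]], [[-0.006, 0.025, 0], [0, 0, 0]], [[-0.0065, 0.027, 0], [0, 0, 0]]]'

```text
time: 9.95
tool_pos: [0.5712, -0.108, 0.0093]
tool_rot: [-0.365, 0.923, 0.116, -0.046]
contact_force: [-0.1, -0.9, 0.1]
gripper_width: 0.001
```

```bash
python3 look.py 7
```

```text
[ 0.5713 -0.1084  0.0093] 10.25 [-0.4 -0.8 -0.1] [-0.17  0.66 -0.73]
w [([0.565, -0.083, -0.001], 0.65)]
s [([0.49, -0.077, -0.002], 0.77), ([0.665, -0.19, -0.001], 0.69), ([0.563, -0.081, 0.0], 0.68)]
t [([0.66, -0.189, 0.002], 0.79), ([0.569, -0.085, -0.001], 0.55), ([0.488, -0.079, 0.003], 0.45)]
```

View pics/L7.png

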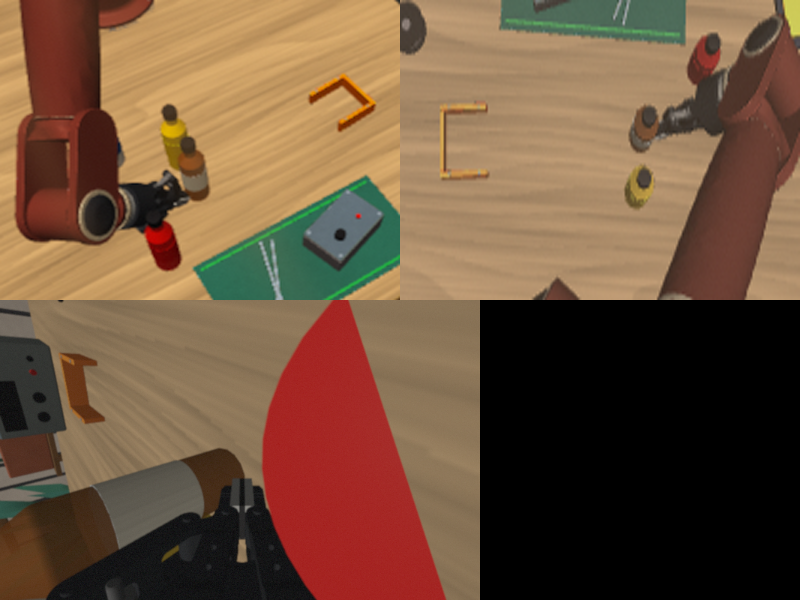

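Amber is at about (0.565, −0.083), upright and following the fingertip well. I'll ease the tilt by 5° so the wrist passes higher over the look-alikes, and keep the push along the same line.

Emit:
drive_tool --series '[[[0, 0, 0.001], [-2.4, -0.6, 0]], [[0, 0, 0.002], [-4.8, -1.2, 0]], [[-0.0007, 0.003, 0.002], [-4.8, -1.2, 0]], [[-0.0017, 0.007, 0.002], [-4.8, -1.2, 0]], [[-0.0026, 0.011, 0.002], [-4.8, -1.2, 0]], [[-0.0036, 0.015, 0.002], [-4.8, -1.2, 0]], [[-0.0046, 0.019, 0.002], [-4.8, -1.2, 0]], [[-0.0051, 0.021, 0.002], [-4.8, -1.2, 0]]]'

```text
time: 11.05
tool_pos: [0.566, -0.0871, 0.0111]
tool_rot: [-0.325, 0.938, 0.118, -0.041]
contact_force: [0.7, -1.4, 1.2]
gripper_width: -0.001
```

```bash
python3 look.py 8
```

```text
[ 0.566  -0.0873  0.0111] 11.35 [0.3 0.1 0.1] [-0.15  0.6  -0.79]
w [([0.562, -0.06, 0.002], 0.94)]
s [([0.489, -0.079, 0.003], 0.74), ([0.662, -0.19, 0.0], 0.7), ([0.559, -0.059, -0.001], 0.57)]
t [([0.66, -0.19, 0.002], 0.77), ([0.564, -0.062, -0.002], 0.68), ([0.491, -0.081, 0.0], 0.44)]
```

View pics/L8.png

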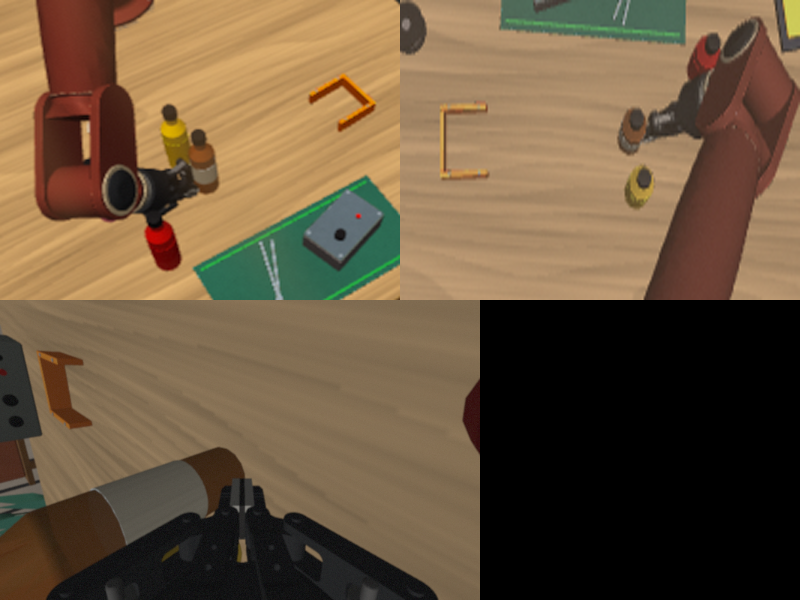

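```bash
python3 - <<'E'
from h import *
c=tri([("scene",(150+121/1.667,100+190/1.579)),("top",(240+341/1.905,170+38/2.727))]);print(c)
p=proj("scene",[c,c+[0,0,-.05],c+[0,0,.05]]);print((p-[150,100])*[1.667,1.579])
p=proj("top",[c,c+[0,0,-.05],c+[0,.05,0]]);print((p-[240,170])*[1.905,2.727]+[400,0])
E
```

```text
[ 0.64652792 -0.21872388  0.25384235]
[[119.98267523 190.13954161]
 [126.80803876 206.39553778]
 [112.48952545 172.29307619]]
[[740.1981819   37.61108926]
 [733.94630455  47.39203453]
 [709.54317085  35.34400414]]
```

Emit:
drive_tool --series '[[[0, 0.003, 0.001], [0, 0, 0]], [[0, 0.007, 0.002], [0, 0, 0]], [[0, 0.011, 0.002], [0, 0, 0]], [[0, 0.015, 0.002], [0, 0, 0]], [[0, 0.019, 0.002], [0, 0, 0]], [[0, 0.023, 0.002], [0, 0, 0]], [[0, 0.027, 0.002], [0, 0, 0]], [[0, 0.029, 0.002], [0, 0, 0]]]'

```text
time: 12.15
tool_pos: [0.5662, -0.0581, 0.0133]
tool_rot: [-0.324, 0.938, 0.118, -0.041]
contact_force: [-0.4, -1.4, 0.5]
gripper_width: -0.0
```

```bash
python3 look.py 9; python3 - <<'E'
from h import *
for t in("pink",):
    pass
E
```

```text
[ 0.5662 -0.0585  0.0133] 12.45 [-0.2 -0.  -0.5] [-0.15  0.6  -0.79]
w [([0.562, -0.034, 0.0], 0.81), ([0.49, -0.079, 0.0], 0.59)]
s [([0.665, -0.188, -0.001], 0.78), ([0.488, -0.079, -0.001], 0.74), ([0.554, -0.032, -0.001], 0.72)]
t [([0.49, -0.077, -0.001], 0.69), ([0.662, -0.188, 0.002], 0.49), ([0.564, -0.035, 0.002], 0.47)]
```

View pics/L9.png

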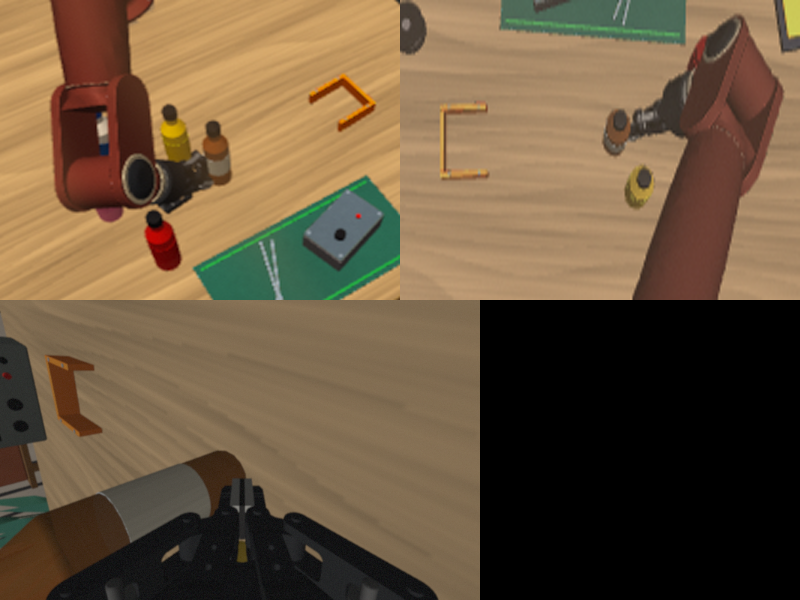

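Amber is at about (0.560, −0.034), still centred on the tip. Pink (under the yoke at (110,212) of the crop) and red are still upright.

Emit:
drive_tool --series '[[[0, 0.002, 0], [0, 0, 0]], [[0, 0.006, 0], [0, 0, 0]], [[0, 0.01, 0], [0, 0, 0]], [[0, 0.014, 0], [0, 0, 0]], [[0, 0.018, 0], [0, 0, 0]], [[0, 0.022, 0], [0, 0, 0]], [[0, 0.026, 0], [0, 0, 0]], [[0, 0.03, 0], [0, 0, 0]]]'

```text
time: 13.25
tool_pos: [0.5662, -0.0282, 0.0133]
tool_rot: [-0.324, 0.938, 0.118, -0.041]
contact_force: [0.0, -0.8, -0.2]
gripper_width: -0.0
```

```bash
python3 look.py 10
```

```text
[ 0.5662 -0.0285  0.0133] 13.55 [-0.5 -0.2  0.5] [-0.15  0.6  -0.79]
w [([0.555, -0.002, -0.002], 0.7)]
s [([0.55, -0.001, 0.001], 0.86), ([0.492, -0.076, -0.0], 0.8), ([0.662, -0.191, -0.0], 0.76), ([0.528, -0.232, 0.003], 0.5)]
t [([0.555, -0.006, -0.002], 0.58), ([0.447, 0.589, -0.001], 0.26)]
```

View pics/L10.png

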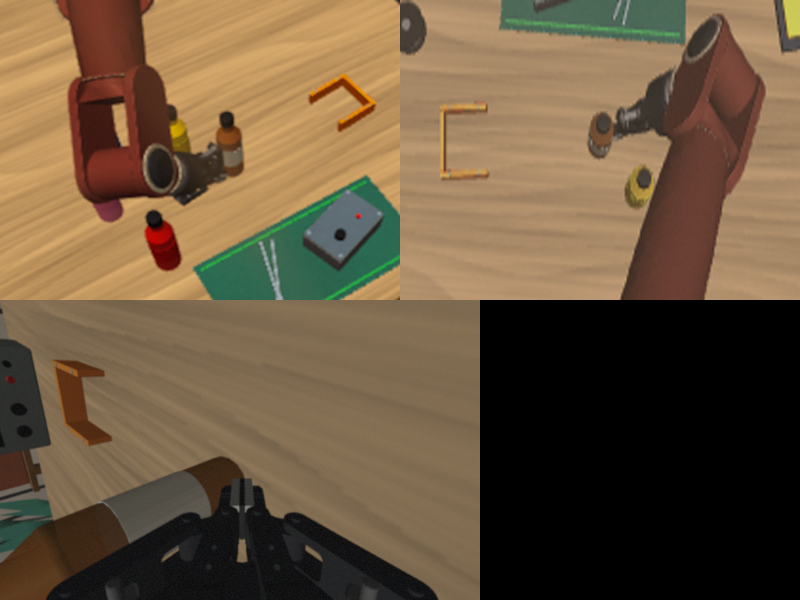

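Amber drifted slightly left of the tip, now at (0.553, −0.003). I'll back off a little, re-centre behind it and push along the face normal.

Emit:
drive_tool --series '[[[0.001, -0.006, 0], [0, 0, 0]], [[-0.004, -0.007, 0], [0, 0, 0]], [[-0.007, -0.005, 0], [0, 0, 0]], [[-0.008, -0.001, 0], [0, 0, 0]], [[-0.009, 0.003, 0], [0, 0, 0]], [[-0.01, 0.007, 0], [0, 0, 0]], [[-0.011, 0.011, 0], [0, 0, 0]], [[-0.012, 0.015, 0], [0, 0, 0]]]'

```text
time: 14.35
tool_pos: [0.5542, -0.0131, 0.0133]
tool_rot: [-0.324, 0.938, 0.118, -0.041]
contact_force: [-0.2, -0.8, -0.6]
gripper_width: -0.003
```

Emit:
drive_tool --series '[[[-0.0008, 0.003, 0], [0, 0, 0]], [[-0.0015, 0.007, 0], [0, 0, 0]], [[-0.0022, 0.011, 0], [0, 0, 0]], [[-0.003, 0.015, 0], [0, 0, 0]], [[-0.0037, 0.018, 0], [0, 0, 0]], [[-0.004, 0.02, 0], [0, 0, 0]]]'

```text
time: 14.95
tool_pos: [0.5502, 0.0068, 0.0133]
tool_rot: [-0.324, 0.938, 0.118, -0.041]
contact_force: [-0.4, -1.1, -0.6]
gripper_width: -0.002
```

```bash
python3 look.py 11
```

```text
[0.5503 0.0065 0.0134] 15.25 [ 0.7  0.4 -0.8] [-0.15  0.6  -0.79]
w []
s [([0.54, 0.034, 0.003], 0.91), ([0.664, -0.19, -0.0], 0.88), ([0.524, -0.23, 0.002], 0.8), ([0.448, -0.485, -0.003], 0.52)]
t [([0.487, -0.078, -0.0], 0.56), ([0.527, -0.235, -0.001], 0.55), ([0.662, -0.19, 0.006], 0.52), ([0.549, 0.031, 0.0], 0.49)]
```

View pics/L11.png

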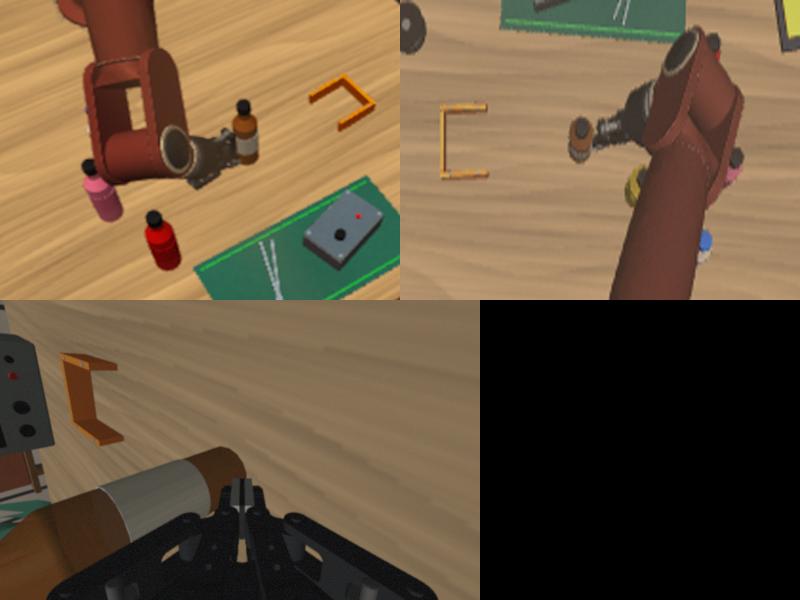

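Pink and red are passed and unmoved. I'll back off a few mm, roll the fingers 16° about their own axis so the face points along +y, re-centre and continue.

Emit:
drive_tool --series '[[[0.001, -0.006, 0], [0, 0, 0]], [[0, -0.009, 0], [-1.2, 4.8, -6.3]], [[-0.003, -0.009, 0], [-2.4, 9.6, -12.6]], [[-0.006, -0.006, 0], [-2.4, 9.6, -12.6]], [[-0.006, -0.003, 0], [-2.4, 9.6, -12.6]], [[-0.006, 0, 0], [-2.4, 9.6, -12.6]], [[-0.006, 0.003, 0], [-2.4, 9.6, -12.6]], [[-0.006, 0.006, 0], [-2.4, 9.6, -12.6]]]'

```text
time: 16.05
tool_pos: [0.5444, 0.0126, 0.0134]
tool_rot: [-0.316, 0.945, -0.014, -0.086]
contact_force: [0.6, -0.4, -0.0]
gripper_width: -0.001
```

Emit:
drive_tool --series '[[[0, 0.003, 0], [0, 0, 0]], [[0, 0.007, 0], [0, 0, 0]], [[0, 0.011, 0], [0, 0, 0]], [[0, 0.015, 0], [0, 0, 0]], [[0, 0.018, 0], [0, 0, 0]], [[0, 0.02, 0], [0, 0, 0]]]'

```text
time: 16.65
tool_pos: [0.5442, 0.0328, 0.0133]
tool_rot: [-0.316, 0.945, -0.014, -0.086]
contact_force: [-0.1, -0.8, -0.2]
gripper_width: 0.002
```

```bash
python3 look.py 12
```

```text
[0.5442 0.0325 0.0133] 16.95 [ 1.3 -1.4  0.9] [-0.15  0.6  -0.79]
w [([0.543, 0.056, -0.003], 0.61)]
s [([0.524, -0.233, 0.003], 0.87), ([0.664, -0.19, 0.001], 0.71), ([0.542, 0.062, -0.002], 0.6)]
t [([0.524, -0.237, -0.0], 0.7), ([0.546, 0.057, -0.001], 0.68), ([0.663, -0.19, 0.003], 0.54), ([0.489, -0.076, -0.001], 0.45)]
```

View pics/L12.png

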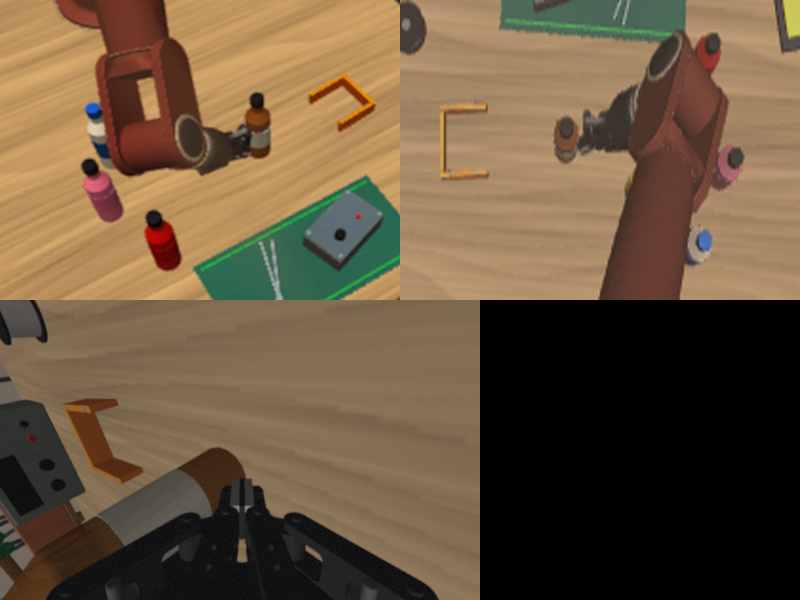

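Emit:
drive_tool --series '[[[0, 0.002, 0], [0, 0, 0]], [[0, 0.006, 0], [0, 0, 0]], [[0, 0.01, 0], [0, 0, 0]], [[0, 0.014, 0], [0, 0, 0]], [[0, 0.018, 0], [0, 0, 0]], [[0, 0.022, 0], [0, 0, 0]], [[0, 0.026, 0], [0, 0, 0]], [[0, 0.03, 0], [0, 0, 0]]]'

```text
time: 17.75
tool_pos: [0.5442, 0.0629, 0.0133]
tool_rot: [-0.316, 0.945, -0.014, -0.086]
contact_force: [1.2, -1.2, -0.3]
gripper_width: -0.001
```

```bash
python3 look.py 13
```

```text
[0.5442 0.0625 0.0133] 18.05 [-0.4 -0.5 -0.3] [-0.15  0.6  -0.79]
w [([0.544, 0.089, -0.001], 0.87)]
s [([0.522, -0.231, 0.002], 0.9), ([0.662, -0.193, -0.001], 0.75), ([0.491, -0.078, -0.001], 0.61), ([0.54, 0.091, 0.002], 0.58)]
t [([0.527, -0.233, -0.001], 0.69), ([0.546, 0.088, -0.0], 0.6), ([0.662, -0.19, 0.003], 0.53)]
```

View pics/L13.png

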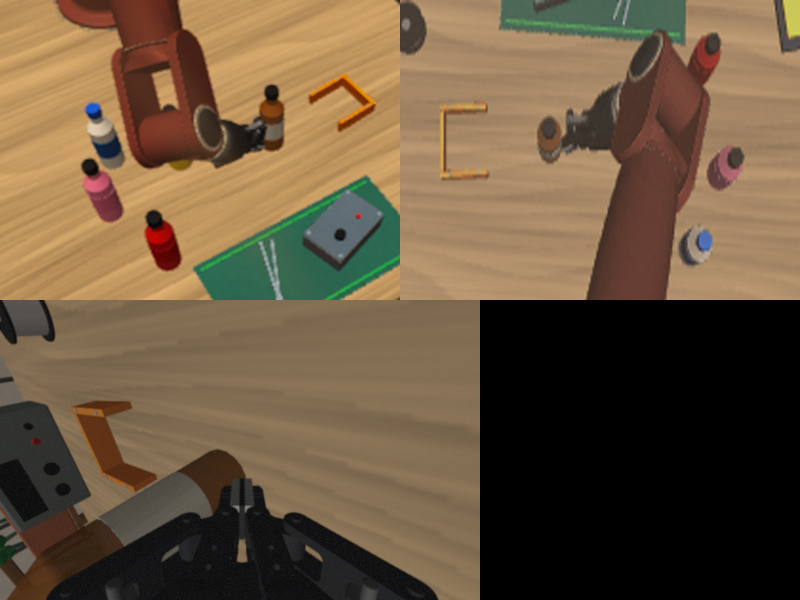

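Emit:
drive_tool --series '[[[0, 0.002, 0], [0, 0, 0]], [[0, 0.006, 0], [0, 0, 0]], [[0, 0.01, 0], [0, 0, 0]], [[0, 0.015, 0], [0, 0, 0]], [[0, 0.02, 0], [0, 0, 0]], [[0, 0.025, 0], [0, 0, 0]], [[0, 0.03, 0], [0, 0, 0]], [[0, 0.034, 0], [0, 0, 0]]]'

```text
time: 18.85
tool_pos: [0.5442, 0.097, 0.0133]
tool_rot: [-0.316, 0.945, -0.014, -0.086]
contact_force: [0.2, -2.3, -0.1]
gripper_width: -0.002
```

Emit:
drive_tool --series '[[[0, 0.003, 0], [0, 0, 0]], [[0, 0.007, 0], [0, 0, 0]], [[0, 0.011, 0], [0, 0, 0]], [[0, 0.015, 0], [0, 0, 0]], [[0, 0.018, 0], [0, 0, 0]], [[0, 0.02, 0], [0, 0, 0]]]'

```text
time: 19.45
tool_pos: [0.5442, 0.1167, 0.0133]
tool_rot: [-0.316, 0.945, -0.014, -0.086]
contact_force: [0.1, -0.9, -0.1]
gripper_width: -0.003
```

```bash
python3 look.py 14
```

```text
[0.5442 0.1165 0.0133] 19.75 [-0.4  0.   0.5] [-0.15  0.6  -0.79]
w [([0.542, 0.138, -0.001], 0.69)]
s [([0.524, -0.232, -0.001], 0.86), ([0.539, 0.146, 0.004], 0.84), ([0.664, -0.19, -0.001], 0.61), ([0.489, -0.078, 0.001], 0.53)]
t [([0.525, -0.234, 0.001], 0.78), ([0.661, -0.189, 0.002], 0.67), ([0.544, 0.143, -0.001], 0.6)]
```

View pics/L14.png

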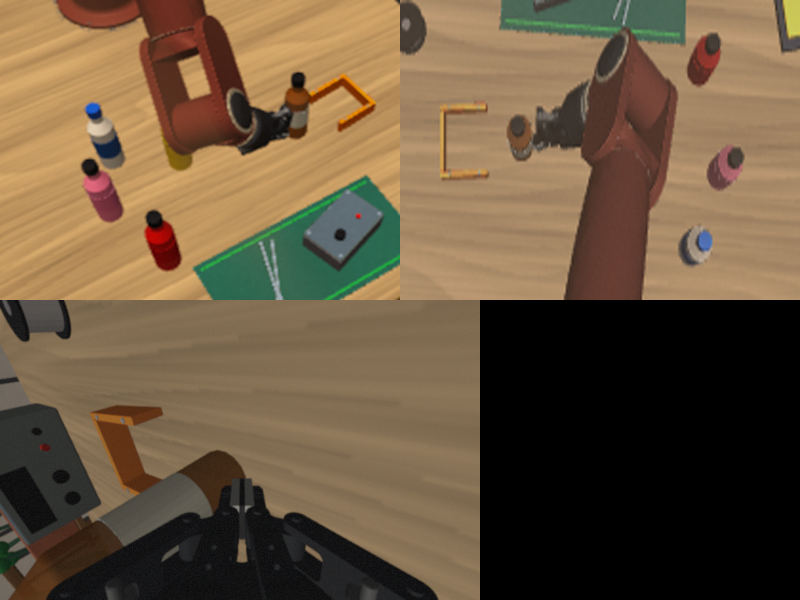

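Emit:
drive_tool --series '[[[0, 0.002, 0], [0, 0, 0]], [[0, 0.006, 0], [0, 0, 0]], [[0, 0.01, 0], [0, 0, 0]], [[-0.0005, 0.015, 0], [0, 0, 0]], [[-0.0005, 0.02, 0], [0, 0, 0]], [[-0.001, 0.025, 0], [0, 0, 0]], [[-0.001, 0.03, 0], [0, 0, 0]], [[-0.001, 0.034, 0], [0, 0, 0]]]'

```text
time: 20.55
tool_pos: [0.5432, 0.151, 0.0133]
tool_rot: [-0.316, 0.945, -0.014, -0.086]
contact_force: [0.7, -0.8, -1.0]
gripper_width: 0.002
```

Emit:
drive_tool --series '[[[0, 0.003, 0], [0, 0, 0]], [[0, 0.007, 0], [0, 0, 0]], [[0, 0.011, 0], [0, 0, 0]], [[-0.0005, 0.015, 0], [0, 0, 0]], [[-0.0005, 0.019, 0], [0, 0, 0]], [[-0.001, 0.023, 0], [0, 0, 0]], [[-0.001, 0.026, 0], [0, 0, 0]], [[-0.001, 0.028, 0], [0, 0, 0]]]'

```text
time: 21.35
tool_pos: [0.5422, 0.1788, 0.0133]
tool_rot: [-0.316, 0.945, -0.014, -0.086]
contact_force: [-0.8, -1.7, -0.1]
gripper_width: 0.001
```

```bash
python3 look.py 15
```

```text
[0.5423 0.1785 0.0133] 21.65 [0.9 0.2 0.1] [-0.15  0.6  -0.79]
w [([0.542, 0.206, 0.003], 0.87)]
s [([0.663, -0.189, -0.001], 0.96), ([0.524, -0.234, 0.002], 0.82), ([0.534, 0.205, 0.003], 0.73), ([0.491, -0.077, -0.002], 0.69)]
t [([0.66, -0.188, 0.001], 0.7), ([0.49, -0.079, 0.0], 0.69), ([0.543, 0.204, -0.002], 0.59), ([0.526, -0.232, 0.002], 0.53)]
```

View pics/L15.png

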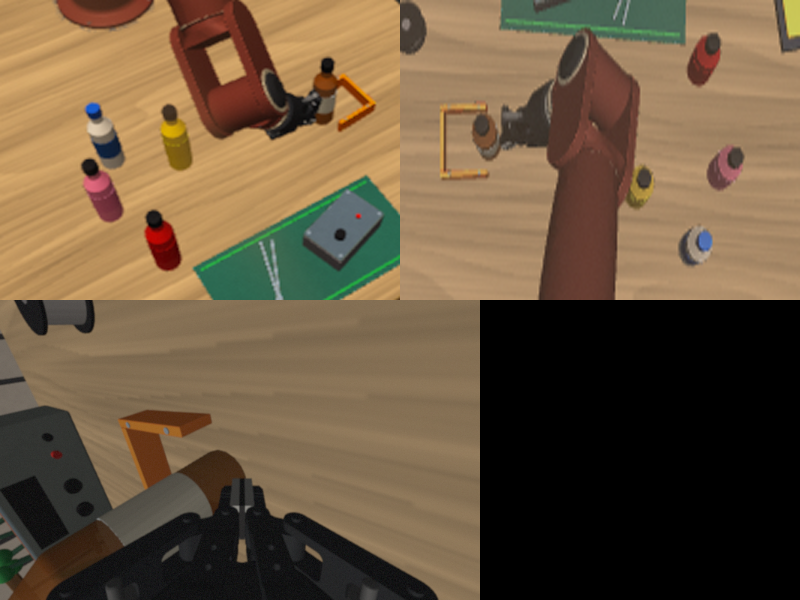

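Emit:
drive_tool --series '[[[0, 0.003, 0], [0, 0, 0]], [[0, 0.008, 0], [0, 0, 0]], [[0, 0.014, 0], [0, 0, 0]], [[0, 0.02, 0], [0, 0, 0]], [[0, 0.026, 0], [0, 0, 0]], [[0, 0.032, 0], [0, 0, 0]], [[0, 0.038, 0], [0, 0, 0]], [[0, 0.042, 0], [0, 0, 0]]]'

```text
time: 22.45
tool_pos: [0.5421, 0.2211, 0.0133]
tool_rot: [-0.316, 0.945, -0.014, -0.086]
contact_force: [0.3, -1.3, 0.6]
gripper_width: -0.002
```

```bash
python3 look.py 16
```

```text
[0.5423 0.2204 0.0133] 22.75 [ 0.1  0.8 -0.1] [-0.15  0.6  -0.79]
w [([0.542, 0.247, -0.002], 0.98)]
s [([0.524, -0.235, 0.003], 0.96), ([0.662, -0.193, -0.001], 0.92), ([0.491, -0.076, 0.002], 0.87), ([0.53, 0.247, -0.002], 0.83)]
t [([0.49, -0.078, 0.002], 0.71), ([0.527, -0.234, -0.002], 0.69), ([0.66, -0.188, 0.001], 0.59), ([0.536, 0.244, -0.003], 0.51)]
```

View pics/L16.png

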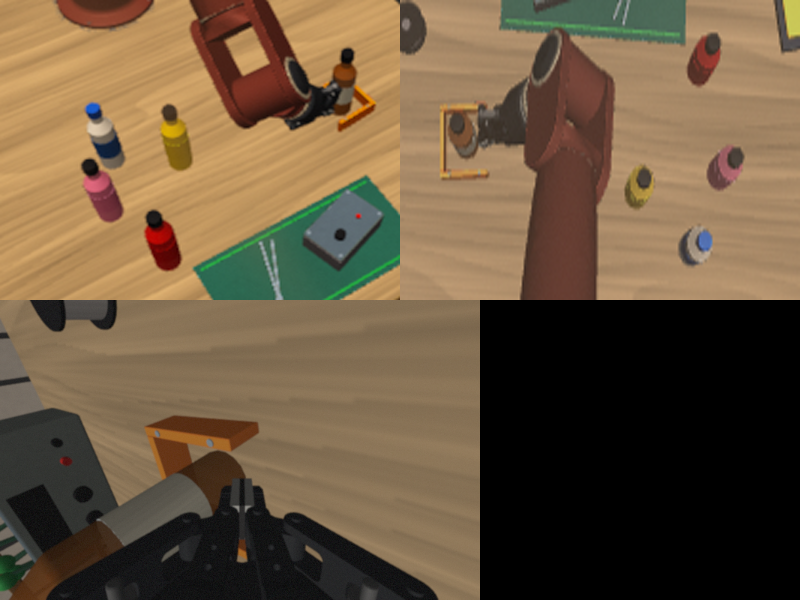

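The bottle is at about (0.538, 0.246), central in the bay. Backing straight out, then up.

Emit:
drive_tool --series '[[[0, -0.006, 0], [0, 0, 0]], [[0, -0.018, 0], [0, 0, 0]], [[0, -0.035, 0], [0, 0, 0]], [[0, -0.055, 0.005], [0, 0, 0]], [[0, -0.07, 0.02], [0, 0, 0]], [[0, -0.075, 0.05], [0, 0, 0]], [[0, -0.075, 0.08], [0, 0, 0]], [[0, -0.075, 0.1], [0, 0, 0]]]'

```text
time: 23.55
tool_pos: [0.5433, 0.1438, 0.1155]
tool_rot: [-0.316, 0.945, -0.015, -0.085]
contact_force: [0.6, -0.4, -0.8]
gripper_width: -0.001
```

Emit:
drive_tool --series '[[[0, 0, 0.03], [0, 0, 0]], [[0, 0, 0.06], [0, 0, 0]], [[0, 0, 0.07], [0, 0, 0]], [[0, 0, 0.07], [0, 0, 0]], [[0, 0, 0.07], [0, 0, 0]]]'

```text
time: 24.05
tool_pos: [0.5416, 0.1452, 0.1818]
tool_rot: [-0.316, 0.945, -0.015, -0.087]
contact_force: [-0.5, -0.4, 0.1]
gripper_width: -0.001
```

```bash
python3 look.py 17; python3 - <<'E'
from h import *
f=grab_frame("scene");print([(np.round(d['location'],3).tolist(),d['confidence']) for t in("bay","rinse_bottle","magnifier","project_box","tweezers","solder_spool") for d in place_of("scene",t)[:1]])
cv2.imwrite("pics/end.png",f[:,:,::-1])
g=grab_frame("top")
a=f[100:180,310:410,::-1];b=g[190:250,245:305,::-1]
cv2.imwrite("pics/endc.png",np.hstack([cv2.resize(a,(400,400),interpolation=2),cv2.resize(b,(400,400),interpolation=2)]))
E
```

```text
[0.5417 0.1456 0.1821] 24.35 [-0.5  0.3 -0.3] [-0.16  0.6  -0.78]
w [([0.54, 0.246, 0.0], 0.75)]
s [([0.663, -0.189, -0.0], 0.95), ([0.525, -0.234, 0.004], 0.7), ([0.538, 0.25, 0.0], 0.61)]
t [([0.526, -0.232, -0.001], 0.77), ([0.66, -0.188, 0.005], 0.55), ([0.544, 0.244, -0.001], 0.54)]
[([0.542, 0.249, -0.006], 0.82), ([0.424, -0.178, 0.003], 0.95), ([0.451, -0.488, -0.003], 0.95), ([0.778, 0.082, 0.002], 0.84), ([0.687, 0.373, 0.002], 0.59)]
```

View pics/endc.png

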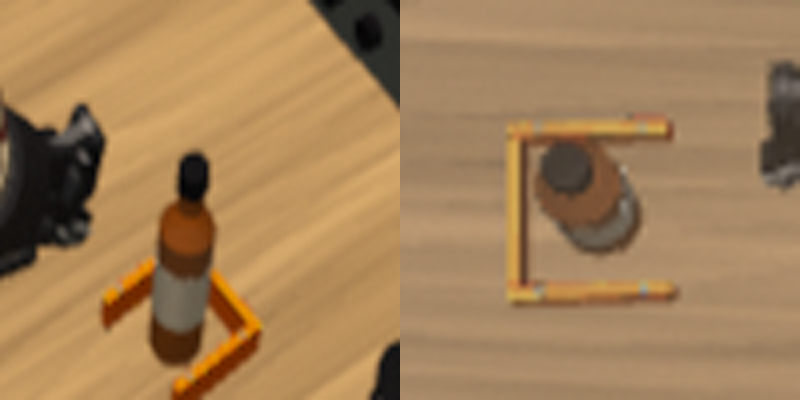

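View pics/end.png

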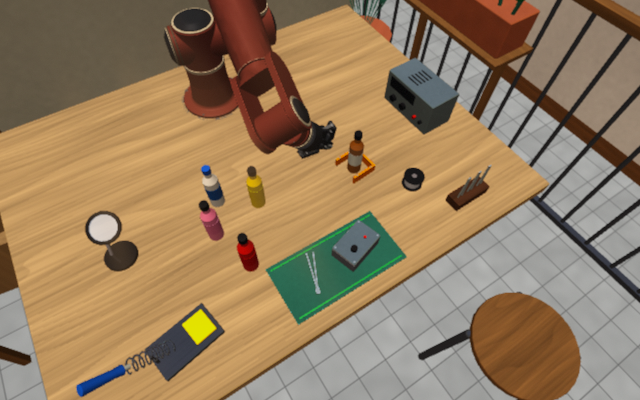

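The bottle stands upright in the middle of the bay, at scene pixel (356,155). Everything else is where it was.

```bash
python3 -c "
from plant import *
print(job_done(), state()['time'])"
```

```text
the job is handed in; nothing more can be done
the job is handed in; nothing more can be done
```

The amber solvent bottle is standing upright in the middle of the orange bay, and I handed the job in at about 24.4 s. I pushed it there with the shut fingertips, about 15 mm up its body. On the way I re-centred behind it twice. Then I backed straight out and lifted clear.

- **Bottle position:** the three cameras put it at about (0.541, 0.247). The bay's centre measured (0.539, 0.247), so it is within a few mm on both axes.
- **Forces:** the wrist force stayed near or under 2.5 N throughout, mostly noise.
- **Other objects:** the white bottle and the project box read as standing. The pink and red look-alikes and the white bottle were within a few mm of their first readings. The last networks check missed the yellow bottle, and it also missed one of the tweezers and spool, without saying which. All three looked undisturbed in the last scene picture.
- **Disagreements:** single network readings differed by up to about 10 mm in x between cameras while the arm partly hid the bottle. They agreed to about 6 mm once the arm was away.

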